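Press three mainspring barrel covers home in order

TASK

Three brass clock barrels stand on the paper, each with its round cover sitting a few millimetres proud. With the fingertips, lightly press each cover down until it is fully home on its felt washer, the largest barrel first, then the medium one, then the smallest. Only press: do not pick up, shove or tip the barrels, do not hit them hard, and leave the other things on the bench where they are.

Things in the scene. Friction and masses are not known exactly. Their poses are not given: they have to be found in the camera images.
- barrel_large: the large clock mainspring barrel: a loose upright brass drum 66 mm in diameter with a low toothed foot ring (78 mm over the teeth, 6 mm high), drum 42 mm high to its brass rim, on which lies a 4 mm thick grey felt washer (top 46 mm above the underside); 0.13 to 0.65 kg; stands on the paper, whose top is 2 mm above the bench. Origin: centre of its underside, z up.
- cover_large_top (a point): centre of the top face of the large barrel's cover: a flat round steel disc 65 mm in diameter and 4 mm thick on a spigot in the drum. Its top is 50 mm above the barrel's underside when the cover is home and up to 6 mm higher when not. z up.
- cover_large (a joint): how far the large barrel's cover is pressed down, in m: 0 = 6 mm proud (a 6 mm gap between the felt washer and the disc), 0.006 = fully home, disc against the felt. Starts between 0 and 0.002. It slides under about 3 N and stays where left. Pressed past home, disc and felt sink 1 mm per 5 N, at most 4 mm, and spring back (not counted in this value).
- barrel_medium: the medium clock mainspring barrel: a loose upright brass drum 52 mm in diameter with a low toothed foot ring (64 mm over the teeth, 6 mm high), drum 36 mm high to its brass rim, on which lies a 4 mm thick grey felt washer (top 40 mm above the underside); 0.13 to 0.65 kg; stands on the paper, whose top is 2 mm above the bench. Origin: centre of its underside, z up.
- cover_medium_top (a point): centre of the top face of the medium barrel's cover: a flat round steel disc 51 mm in diameter and 4 mm thick on a spigot in the drum. Its top is 44 mm above the barrel's underside when the cover is home and up to 6 mm higher when not. z up.
- cover_medium (a joint): how far the medium barrel's cover is pressed down, in m: 0 = 6 mm proud (a 6 mm gap between the felt washer and the disc), 0.006 = fully home, disc against the felt. Starts between 0 and 0.002. It slides under about 3 N and stays where left. Pressed past home, disc and felt sink 1 mm per 5 N, at most 4 mm, and spring back (not counted in this value).
- barrel_small: the small clock mainspring barrel: a loose upright brass drum 38 mm in diameter with a low toothed foot ring (50 mm over the teeth, 6 mm high), drum 30 mm high to its brass rim, on which lies a 4 mm thick grey felt washer (top 34 mm above the underside); 0.13 to 0.65 kg; stands on the paper, whose top is 2 mm above the bench. Origin: centre of its underside, z up.
- cover_small_top (a point): centre of the top face of the small barrel's cover: a flat round steel disc 37 mm in diameter and 4 mm thick on a spigot in the drum. Its top is 38 mm above the barrel's underside when the cover is home and up to 6 mm higher when not. z up.
- cover_small (a joint): how far the small barrel's cover is pressed down, in m: 0 = 6 mm proud (a 6 mm gap between the felt washer and the disc), 0.006 = fully home, disc against the felt. Starts between 0 and 0.002. It slides under about 3 N and stays where left. Pressed past home, disc and felt sink 1 mm per 5 N, at most 4 mm, and spring back (not counted in this value).
- oil_bottle: bystander: loose white plastic oil bottle with black cap, 36 mm in diameter, 100 mm tall, standing; origin centre of its underside
- gear: bystander: loose brass clock wheel, 60 mm across and 34 mm high with its upright arbor; origin centre of its underside
- screwdriver: bystander: loose screwdriver with a wooden handle, 170 mm long, lying along its own x, handle to -x
- parts_cup: bystander: loose open glass cup, 70 mm across the rim, 60 mm high, standing; origin centre of its underside

How it is judged (in metres and radians):
On the way, in this order (a step that is already met when the one before it is completed fails the run):
1. the large barrel's cover is pressed home (value of joint cover_large above 0.0048 m), for 0.2 s.
2. the medium barrel's cover is pressed home (value of joint cover_medium above 0.0048 m), for 0.2 s.
3. the small barrel's cover is pressed home (value of joint cover_small above 0.0048 m), for 0.2 s.
At the end, for the whole second after the job is handed in: all three covers are home (pressed at least 4.8 of 6 mm), every barrel stands upright (within 0.1 rad), at rest and within 25 mm of where it started, and the four bystanders are within 20 mm of where they were (value of joint each of cover_large, cover_medium, cover_small above 0.0048 m and angle between each of barrel_large, barrel_medium, barrel_small's own z axis and vertical below 0.1 rad and distance of each of barrel_large, barrel_medium, barrel_small from where it was at the start of the episode below 0.025 m and linear speed of each of barrel_large, barrel_medium, barrel_small below 0.02 m/s and distance of each of oil_bottle, gear, screwdriver, parts_cup from where it was at the start of the episode below 0.02 m); the robot touches nothing.
It fails at once if the medium cover is pressed (past 3.5 mm) before the large one is home (value of joint cover_medium above 0.0035 m and not (value of joint cover_large above 0.0048 m)).
It fails at once if the small cover is pressed (past 3.5 mm) before the medium one is home (value of joint cover_small above 0.0035 m and not (value of joint cover_medium above 0.0048 m)).
It fails at once if a barrel is lifted more than 8 mm, tipped more than 0.25 rad or shoved more than 25 mm (height (world z) of any of barrel_large, barrel_medium, barrel_small above 0.01 m or angle between any of barrel_large, barrel_medium, barrel_small's own z axis and vertical above 0.25 rad or distance of any of barrel_large, barrel_medium, barrel_small from where it was at the start of the episode above 0.025 m).
It fails at once if a barrel or its cover is hit or pressed with more than 25 N (contact force between any of the fingers, the arm and barrel_large above 25 N or contact force between any of the fingers, the arm and barrel_medium above 25 N or contact force between any of the fingers, the arm and barrel_small above 25 N).
It fails at once if a bystander is moved more than 20 mm (distance of any of oil_bottle, gear, screwdriver, parts_cup from where it was at the start of the episode above 0.02 m).
It also fails if it takes over 45 s, if anything falls off the work surface, if the arm or the gripper's body presses on something with over 40 N, if the wrist force passes 120 N, or if a joint passes its speed limit or range.

ROBOT

A 6-joint arm with a two-finger parallel gripper is mounted at the origin on the work surface. World frame = base frame: x ahead of the robot, y to its left, z up, the work surface at z = 0. Lengths are in mm, angles in degrees, forces in N, time in s.
With the tool pointing down it reaches from about 300 to 850 mm from the base axis. Payload 4.2 kg.
Tool frame: the origin (TCP) lies midway between the tips of the shut fingers; the grasp point (between the pads) lies 19 mm behind it; z points along the fingers, y is the line along which they close (so a half turn about z gives the same grasp; the last joint's range is limited). The gripper opens to 91 mm and grips with 3 to 60 N. Pads are 32 mm wide; open, the fingers measure 118 mm over their backs; the gripper's body (76 mm by 178 mm) begins 60 mm behind the grasp point.
Start: joints at [-78.323, 18.312, 89.639, -0, 72.044, -1.146], TCP at [127.615, -560.676, 213.976] pointing down, gripper open.
Joint ranges: [-177.97, 177.97], [-48.28, 115.42], [12.27, 149.76], [-77.06, 257.06], [2.81, 150.46], [-146.56, 146.56]. Speed limits (degrees/s): [147.25, 147.25, 180, 180, 180, 180].

INTERFACE

Orientations are given as [roll, pitch, yaw] about the fixed x, y, z axes, in that order (R = Rz(yaw) Ry(pitch) Rx(roll)).
In Python, from workcell import state, grab_frame, camera_model, workorder gives the robot as it stands.
- The arm moves only by the tool carry_out, never from a script. Its argument "commands" is a list of rows, each a list of 7 numbers: the turn, a rotation vector about the tool's x, y, z in degrees, then the shift along the tool's x, y, z in mm, then the opening, from -1 (shut) to 1 (fully open). In form: [[ax, ay, az, dx, dy, dz, hand], ...]. A call has 1 to 20 rows; each row is the pose to reach, as a shift and turn from the pose commanded when the call began, along the tool's axes at that moment; what a row does not reach only later rows make up. A row lasts 1/10 s, in which the tool goes at most 50 mm and 8.59 degrees, less where a joint would pass 70% of its speed; a pose out of reach is approached as far as the arm can. A call with a gripper value outside its range is refused whole. The fingers move at their own pace and stop on an object; "force" is the grip in N (left out, the last holds). Time passes only in rows, so rows that repeat a pose let the fingers close. It gives the time, the measured TCP pose, the force, the opening and the grip force at its end, in the units of the state.
- state(): the state, without advancing time (a new reading comes with each control period).
- grab_frame(name): name is "scene" or "top"; returns the picture (400x640x3 uint8, red, green, blue); there is no depth.
- camera_model(name): a dict with "fx", "fy", "cx", "cy" (pixels), "dist" ([k1, k2, p1, p2, k3] as OpenCV has them; the pictures are not rectified), "origin" and "rotation" of the camera in the world. Camera axes: x right, y up, looking along -z (the intrinsics and any distortion apply to the point x, -y, -z); pixel columns grow to the right and rows downward; lengths in mm; the calibration is good to about 2 mm. A picture is of the moment at which its call begins. camera_model takes no time and is no camera call.
- workorder.job_done(): hands the job in; it is judged then, once.
The state is a dict: "time_s": time; "qpos": joint angles; "qvel": joint speeds; "effort": joint torques, N m; "ee_pos": TCP position; "ee_rot": TCP orientation; "force": force on the tool from outside, world axes, zero at the start; "torque": the same for the moment, N m; "gripper_width": finger opening in mm; "gripper_force": force on a finger pad.
Only numpy, scipy, OpenCV 4.12 (cv2) and the standard library are available. Lean on these libraries where they do the work, as an engineer would, in place of code of your own. Each camera call takes 0.05 s, during which the arm holds its last target. There are 200 camera calls.

## Working session

There is one attempt and no reset: what is moved stays moved. The work goes in short steps, Python scripts to look and compute and a tool call to move; the robot and the scene stay as the last step left them, time stands still between calls to the robot, and variables do not carry over. Pictures are saved under pics/ and viewed, at most 10 in all, crops included, and the job is handed in when it is done.

Besides the shell and the picture viewer there is one more tool, called by a JSON object that holds its "method" and its "body". carry_out: Moves the arm, as the interface text tells. Its arguments: {"type":"object","properties":{"commands":{"type":"array"},"force":{"type":"number"}},"required":["commands"]}

```bash
mkdir -p pics; python3 - <<'E'
from workcell import *
import cv2
for n in("scene","top"):
    im=grab_frame(n); cv2.imwrite(f"pics/{n}0.png",im[:,:,::-1]); c=camera_model(n); print(n,c)
s=state();print(s)
E
```

```text
scene {'fx': 464.3655882772186, 'fy': 464.3655882772186, 'cx': 311.24433780407355, 'cy': 205.28808078087093, 'dist': array([0.03348459, 0.        , 0.        , 0.        , 0.        ]), 'origin': array([1024.04021757,  746.41829738,  820.80607536]), 'rotation': array([ 49.92830365,   0.91696312, 148.50923953])}
top {'fx': 364.7974526685612, 'fy': 364.7974526685612, 'cx': 318.62619405977523, 'cy': 202.21371368422052, 'dist': array([-0.01898444,  0.        ,  0.        ,  0.        ,  0.        ]), 'origin': array([458.64458451, -19.47780542, 907.06989225]), 'rotation': array([  7.53573846,   0.36247293, -90.42824558])}
{'time_s': 0.1, 'qpos': array([-7.83229678e+01,  1.83471086e+01,  8.97005020e+01, -9.42556283e-04,
        7.20413237e+01, -1.14733688e+00]), 'qvel': array([ 0.07222217, -0.16304047, -0.11939621, -0.04670152,  0.02565924,
        0.02020789]), 'effort': array([ 3.14979452e-04, -4.13331592e+01, -2.32508504e+01,  7.28984317e-02,
        4.22155915e-02, -6.16725742e-05]), 'ee_pos': array([ 127.52005212, -560.22281132,  213.20569162]), 'ee_rot': array([-1.79911066e+02, -8.84769798e-04,  1.28246597e+01]), 'force': array([-0.50812014, -0.02785163, -0.27337603]), 'torque': array([0.01448884, 0.02863166, 0.03105575]), 'gripper_force': 0.0, 'gripper_width': 91.31136455816083}
```

View pics/top0.png

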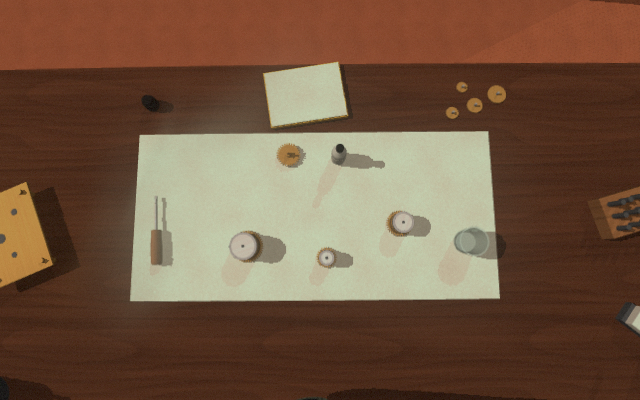

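View pics/scene0.png

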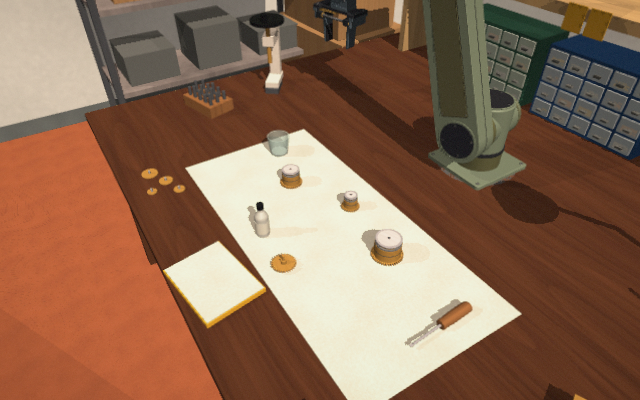

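Top view: the large cover is at about (245,246), medium (402,223), small (327,258), with the bottle, gear, cup and screwdriver all clear of them. In the scene view they are at about (389,238), (291,170) and (351,197). Next I segment the discs.

```bash
cat > h.py <<'E'
import numpy as np, cv2
from scipy.spatial.transform import Rotation as Ro
from workcell import *
def ray(n,uv):
    c=camera_model(n); K=np.array([[c['fx'],0,c['cx']],[0,c['fy'],c['cy']],[0,0,1.]])
    p=cv2.undistortPoints(np.array([[uv]],float),K,c['dist'])[0,0]
    d=Ro.from_euler('xyz',c['rotation'],degrees=True).apply([p[0],-p[1],-1])
    return np.array(c['origin']),d
def onplane(n,uv,z):
    o,d=ray(n,uv); return o+d*(z-o[2])/d[2]
def tri(a,b):
    (o1,d1),(o2,d2)=ray("top",a),ray("scene",b)
    t=np.linalg.lstsq(np.c_[d1,-d2],o2-o1,rcond=None)[0]
    p,q=o1+t[0]*d1,o2+t[1]*d2
    return (p+q)/2,np.linalg.norm(p-q)
E
python3 - <<'E'
from h import *
seeds={'L':((245,246),(389,238),54),'M':((402,223),(291,170),48),'S':((327,258),(351,197),42)}
ims={n:cv2.imread(f"pics/{n}0.png") for n in("top","scene")}
tiles=[]
for k,(a,b,h) in seeds.items():
    cs=[]
    for n,(u,v) in(("top",a),("scene",b)):
        c=ims[n][v-22:v+23,u-22:u+23]
        big=cv2.resize(c,None,fx=6,fy=6,interpolation=cv2.INTER_CUBIC)
        lab=cv2.cvtColor(big,cv2.COLOR_BGR2LAB).astype(int)
        L,A,B=lab[...,0],lab[...,1]-128,lab[...,2]-128
        m=((L>120)&(A>-1)&(B<12)).astype(np.uint8)
        print(k,n,'centre lab',lab[150,140],'paper',lab[5,5])
        cont=cv2.findContours(m,cv2.RETR_EXTERNAL,cv2.CHAIN_APPROX_NONE)[0]
        cont=[x for x in cont if len(x)>40]
        if cont:
            x=min(cont,key=lambda q:np.hypot(*(q.mean((0,1))-135)))
            e=cv2.fitEllipse(cv2.convexHull(x)); cv2.ellipse(big,e,(0,255,0),1)
            c0=(np.array(e[0])+.5)/6-.5+[u-22,v-22]; cs.append(c0); print(c0,np.array(e[1])/6,e[2])
        tiles.append(big)
    if len(cs)==2: print(tri(*cs)); print(onplane("top",cs[0],h),onplane("scene",cs[1],h))
cv2.imwrite("pics/t.png",np.vstack([np.hstack(tiles[0::2]),np.hstack(tiles[1::2])])[:600,:800] if 0 else cv2.resize(np.vstack([np.hstack(tiles[0::2]),np.hstack(tiles[1::2])]),(795,530)))
E
```

```text
L top centre lab [190 129 138] paper [201 122 143]
[242.57844671 245.87665304] [26.77663167 28.18219757] 32.8796501159668
L scene centre lab [231 130 138] paper [240 125 139]
[388.31614685 239.39487203] [22.60639445 28.81860606] 101.63489532470703
(array([469.80843465, 163.93044775,  51.61048766]), np.float64(1.8067994528016842))
[470.48881289 162.85518495  54.        ] [470.74118244 166.20028808  54.        ]
M top centre lab [194 126 139] paper [200 121 143]
[406.94176229 220.84425481] [21.93899282 31.80871836] 78.96044158935547
M scene centre lab [211 132 138] paper [143 127 138]
[290.22383881 169.94105021] [12.76782227 18.35317612] 92.69619750976562
(array([ 522.64292883, -221.21208879,   41.49028339]), np.float64(10.24689751834406))
[ 526.27228565 -222.86423453   48.        ] [ 523.45779113 -208.95305933   48.        ]
S top centre lab [195 128 138] paper [202 121 142]
[326.33209229 257.40057627] [15.22378413 15.68470256] 177.58834838867188
S scene centre lab [141 132 140] paper [239 126 140]
[350.10852559 195.58380127] [11.68806585 14.10569763] 94.36925506591797
(array([441.51303203, -31.38875785,  39.30134995]), np.float64(2.051318323179067))
[442.38735334 -31.96112096  42.        ] [442.69899761 -28.10017931  42.        ]
```

View pics/t.png

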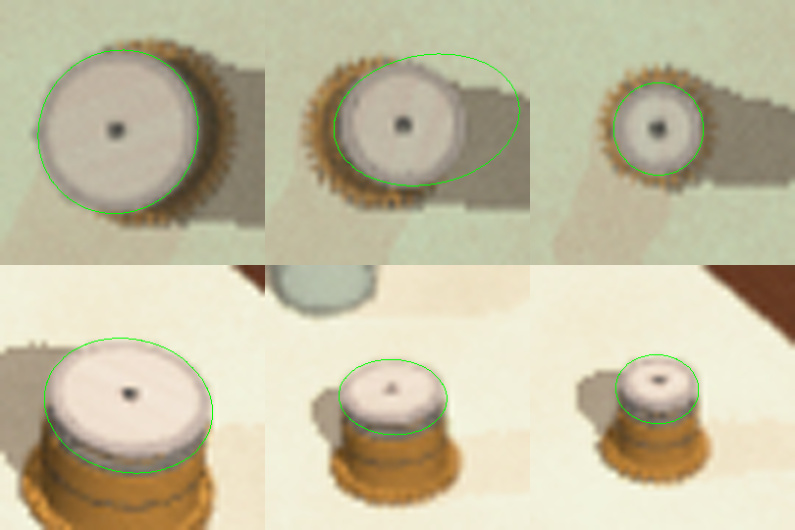

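The crops show a dark centre dot on each disc. The ellipses are biased by shadow or the disc's side, so I use the dots. Top: L (242.2,245.6), M (402.9,221.6), S (326.2,257.4). Scene: (388.4,237.4), (289.9,168.6), (350.4,194.0).

```bash
python3 - <<'E'
from h import *
D={'L':((242.2,245.6),(388.4,237.4),57),'M':((402.9,221.6),(289.9,168.6),51),'S':((326.2,257.4),(350.4,194.),45)}
s=state();p=s['ee_pos'];R=Ro.from_euler('xyz',s['ee_rot'],degrees=True)
print(s['time_s'],p,s['ee_rot'])
for k,(a,b,h) in D.items():
    t=onplane("top",a,h);c=onplane("scene",b,h)
    print(k,t[:2].round(1),c[:2].round(1),tri(a,b)[0].round(1))
    m=(t+c)/2; m[2]=h+25; print('  above: tool shift',R.inv().apply(m-p).round(1))
E
```

```text
0.1 [ 127.52005212 -560.22281132  213.20569162] [-1.79911066e+02 -8.84769798e-04  1.28246597e+01]
L [471.1 163.1] [468.5 163.3] [470.2 163.6  58. ]
  above: tool shift [ 494.3 -629.2  132.2]
M [ 524.3 -212.6] [ 523.  -211.4] [ 523.6 -212.    51.1]
  above: tool shift [ 463.5 -251.4  137.6]
S [442.4 -31.6] [440.4 -30.2] [441.5 -30.9  45.1]
  above: tool shift [ 423.6 -446.2  143.9]
```

{"method": "carry_out", "body": {"commands": [[0, 0, 12.8, 494, -629, 90, -1], [0, 0, 12.8, 494, -629, 90, -1], [0, 0, 12.8, 494, -629, 90, -1], [0, 0, 12.8, 494, -629, 90, -1], [0, 0, 12.8, 494, -629, 90, -1], [0, 0, 12.8, 494, -629, 90, -1], [0, 0, 12.8, 494, -629, 90, -1], [0, 0, 12.8, 494, -629, 90, -1], [0, 0, 12.8, 494, -629, 90, -1], [0, 0, 12.8, 494, -629, 90, -1], [0, 0, 12.8, 494, -629, 90, -1], [0, 0, 12.8, 494, -629, 90, -1], [0, 0, 12.8, 494, -629, 90, -1], [0, 0, 12.8, 494, -629, 90, -1], [0, 0, 12.8, 494, -629, 90, -1], [0, 0, 12.8, 494, -629, 90, -1], [0, 0, 12.8, 494, -629, 90, -1], [0, 0, 12.8, 494, -629, 90, -1], [0, 0, 12.8, 494, -629, 90, -1], [0, 0, 12.8, 494, -629, 90, -1]]}}

```text
time_s: 2.1
ee_pos: [469.0, 160.9, 124.0]
ee_rot: [180.0, 0.0, -0.1]
force: [-0.3, 0.3, -1.3]
gripper_width: 0.4
gripper_force: 0.0
```

{"method": "carry_out", "body": {"commands": [[0, 0, 0, 0.5, -1, 40, -1], [0, 0, 0, 0.5, -1, 56, -1], [0, 0, 0, 0.5, -1, 60, -1], [0, 0, 0, 0.5, -1, 62, -1], [0, 0, 0, 0.5, -1, 63, -1], [0, 0, 0, 0.5, -1, 64, -1], [0, 0, 0, 0.5, -1, 65, -1], [0, 0, 0, 0.5, -1, 66, -1], [0, 0, 0, 0.5, -1, 67, -1], [0, 0, 0, 0.5, -1, 68, -1], [0, 0, 0, 0.5, -1, 69, -1], [0, 0, 0, 0.5, -1, 70, -1], [0, 0, 0, 0.5, -1, 70, -1]]}}

```text
time_s: 3.4
ee_pos: [470.4, 163.4, 53.9]
ee_rot: [-180.0, -0.0, 0.0]
force: [0.3, 0.2, 2.9]
gripper_width: 0.2
gripper_force: 1.3
```

{"method": "carry_out", "body": {"commands": [[0, 0, 0, 0, 0, 1, -1], [0, 0, 0, 0, 0, 2, -1], [0, 0, 0, 0, 0, 2.5, -1], [0, 0, 0, 0, 0, 3, -1], [0, 0, 0, 0, 0, 3, -1], [0, 0, 0, 0, 0, 3, -1]]}}

```text
time_s: 4.0
ee_pos: [470.4, 163.4, 51.3]
ee_rot: [-180.0, -0.0, 0.0]
force: [0.0, -0.6, 6.6]
gripper_width: 0.3
gripper_force: 3.1
```

{"method": "carry_out", "body": {"commands": [[0, 0, 0, 0, 0, -10, -1], [0, 0, 0, 0, 0, -50, -1], [0, 0, 0, 53, 375, -50, -1], [0, 0, 0, 53, 375, -50, -1], [0, 0, 0, 53, 375, -50, -1], [0, 0, 0, 53, 375, -50, -1], [0, 0, 0, 53, 375, -50, -1], [0, 0, 0, 53, 375, -50, -1], [0, 0, 0, 53, 375, -50, -1], [0, 0, 0, 53, 375, -50, -1], [0, 0, 0, 53, 375, -50, -1], [0, 0, 0, 53, 375, -50, -1], [0, 0, 0, 53, 375, -50, -1], [0, 0, 0, 53, 375, -50, -1]]}}

```text
time_s: 5.4
ee_pos: [523.0, -210.3, 101.0]
ee_rot: [-180.0, 0.0, 0.1]
force: [0.1, 0.3, 0.7]
gripper_width: 0.8
gripper_force: 0.0
```

{"method": "carry_out", "body": {"commands": [[0, 0, 0, 0.5, 1, 25, -1], [0, 0, 0, 0.5, 1, 40, -1], [0, 0, 0, 0.5, 1, 44, -1], [0, 0, 0, 0.5, 1, 46, -1], [0, 0, 0, 0.5, 1, 47, -1], [0, 0, 0, 0.5, 1, 48, -1], [0, 0, 0, 0.5, 1, 49, -1], [0, 0, 0, 0.5, 1, 50, -1], [0, 0, 0, 0.5, 1, 51, -1], [0, 0, 0, 0.5, 1, 52, -1], [0, 0, 0, 0.5, 1, 53, -1], [0, 0, 0, 0.5, 1, 54, -1], [0, 0, 0, 0.5, 1, 55, -1], [0, 0, 0, 0.5, 1, 56, -1], [0, 0, 0, 0.5, 1, 56, -1], [0, 0, 0, 0.5, 1, 56, -1]]}}

```text
time_s: 7.0
ee_pos: [524.1, -212.8, 45.4]
ee_rot: [180.0, -0.0, 0.0]
force: [-0.6, 0.5, 6.1]
gripper_width: 0.5
gripper_force: 2.9
```

{"method": "carry_out", "body": {"commands": [[0, 0, 0, 0, 0, 0, -1], [0, 0, 0, 0, 0, -10, -1], [0, 0, 0, 0, 0, -50, -1], [0, 0, 0, -82.5, -181.5, -50, -1], [0, 0, 0, -82.5, -181.5, -50, -1], [0, 0, 0, -82.5, -181.5, -50, -1], [0, 0, 0, -82.5, -181.5, -50, -1], [0, 0, 0, -82.5, -181.5, -50, -1], [0, 0, 0, -82.5, -181.5, -50, -1], [0, 0, 0, -82.5, -181.5, -50, -1], [0, 0, 0, -82.5, -181.5, -50, -1]]}}

```text
time_s: 8.1
ee_pos: [442.1, -32.3, 95.0]
ee_rot: [180.0, -0.0, -0.1]
force: [0.4, -0.1, 0.0]
gripper_width: 0.7
gripper_force: 0.0
```

Home for the small cover is z 40, so I go to 39, which is 56 mm down.

{"method": "carry_out", "body": {"commands": [[0, 0, 0, -0.5, -0.5, 25, -1], [0, 0, 0, -0.5, -0.5, 40, -1], [0, 0, 0, -0.5, -0.5, 44, -1], [0, 0, 0, -0.5, -0.5, 46, -1], [0, 0, 0, -0.5, -0.5, 47, -1], [0, 0, 0, -0.5, -0.5, 48, -1], [0, 0, 0, -0.5, -0.5, 49, -1], [0, 0, 0, -0.5, -0.5, 50, -1], [0, 0, 0, -0.5, -0.5, 51, -1], [0, 0, 0, -0.5, -0.5, 52, -1], [0, 0, 0, -0.5, -0.5, 53, -1], [0, 0, 0, -0.5, -0.5, 54, -1], [0, 0, 0, -0.5, -0.5, 55, -1], [0, 0, 0, -0.5, -0.5, 56, -1], [0, 0, 0, -0.5, -0.5, 56, -1], [0, 0, 0, -0.5, -0.5, 56, -1]]}}

```text
time_s: 9.7
ee_pos: [441.0, -30.7, 39.3]
ee_rot: [180.0, -0.0, 0.0]
force: [-0.8, 0.2, 6.5]
gripper_width: 0.5
gripper_force: 3.2
```

{"method": "carry_out", "body": {"commands": [[0, 0, 0, 0, 0, 0, -1], [0, 0, 0, 0, 0, -10, -1], [0, 0, 0, 0, 0, -50, -1], [0, 0, 0, 0, 0, -100, -1], [0, 0, 0, -80, 200, -160, -1], [0, 0, 0, -80, 300, -160, -1], [0, 0, 0, -80, 300, -160, -1], [0, 0, 0, -80, 300, -160, -1], [0, 0, 0, -80, 300, -160, -1], [0, 0, 0, -80, 300, -160, -1], [0, 0, 0, -80, 300, -160, -1], [0, 0, 0, -80, 300, -160, -1], [0, 0, 0, -80, 300, -160, -1], [0, 0, 0, -80, 300, -160, -1]]}}

```text
time_s: 11.1
ee_pos: [360.9, -329.0, 198.5]
ee_rot: [-179.9, 0.0, 0.1]
force: [0.4, 0.4, -0.6]
gripper_width: 0.2
gripper_force: 0.0
```

```bash
python3 - <<'E'
from h import *
im=grab_frame("scene")[:,:,::-1]; old=cv2.imread("pics/scene0.png")
f=lambda i:np.hstack([cv2.resize(i[v-22:v+23,u-22:u+23],(265,265),interpolation=2) for u,v in((389,238),(291,170),(351,197))])
cv2.imwrite("pics/end.png",np.vstack([f(old),f(im)])); print(state()['time_s'])
E
```

```text
11.15
```

View pics/end.png

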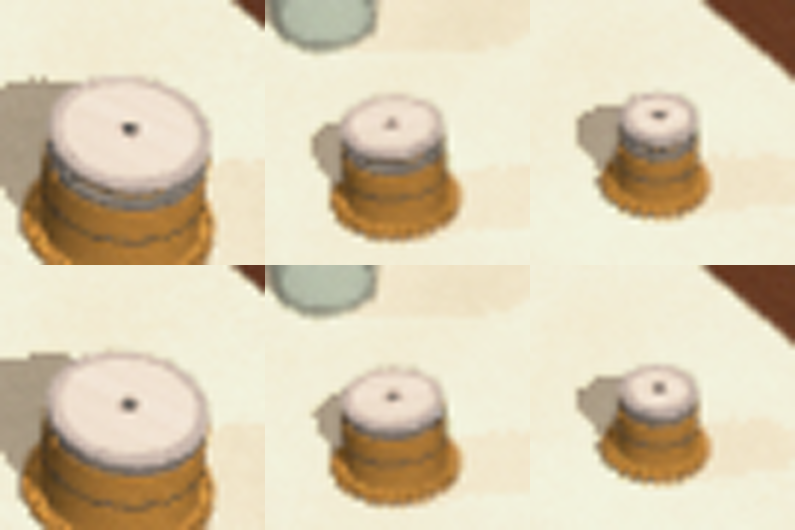

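The picture shows all three covers sunk: the dots are about 10 px lower in the crops and the gaps have closed. The barrels have not moved.

```bash
python3 -c "
from workcell import workorder
print(workorder.job_done())"
```

```text
the job is handed in; nothing more can be done
None
```

I pressed all three covers home in order (large, medium, small) at about 6–7 N each, saw no movement of the barrels, and handed the job in at about 11 s; it returned no verdict.

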